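# Fill the empty compartment of the notions tray

### The job

One thread spool has been left out on the table beside the wooden sorting tray. Find the tray's only empty compartment and stand the loose spool upright in it, flat on the compartment's floor. Leave the spools already in the tray standing where they are, and let go of the one you placed.

Things in the scene. Friction and masses are not known exactly. Their poses are not given: they have to be found in the camera images.
- spool_center (a point): The loose wooden thread spool with dark grey thread, a cylinder 28 mm in diameter and 40 mm high, standing upright, about 20 g, alone on the table to the right of the tray. The point is its centre, 20 mm above its base; z is its axis. Grip its upper half, so that the fingertips clear the tray's walls.
- tray: Fixed wooden tray 143x212x16 mm, 2x3 compartments, each 64 mm square; walls 5 thick, floor 5 above table. Origin: centre of underside; x away from robot, y left. Compartment centres: x -34.5 (near) or +34.5 (far), y +69 (left), 0 or -69 mm. Near middle (egg, 38 high), far left (cone, 24) and far right (spool, 40) are always filled, fixed; of near left, near right, far middle one is empty.
- spool_a_center (a point): A wooden thread spool with dark grey thread, a cylinder 28 mm in diameter and 40 mm high, standing upright, about 20 g, standing in one of the tray's compartments; leave it there. The point is its centre, 20 mm above its base; z is its axis.
- spool_b_center (a point): Another wooden thread spool with dark grey thread, a cylinder 28 mm in diameter and 40 mm high, standing upright, about 20 g, standing in one of the tray's compartments; leave it there. The point is its centre, 20 mm above its base; z is its axis.
Not all that is in view belongs to the job. Leave any green or red look-alike of the part that bears spool_center alone.

How it is judged (in metres and radians):
At the end, for the whole second after the job is handed in: The loose spool stands at rest, upright within 10 degrees, on the floor (height within 6 mm) of the empty compartment, its centre within 21 mm of the middle along each tray axis and over 40 mm from either loose neighbour; both neighbours are still upright within 10 degrees (((x of spool_center in the frame of tray between -0.0555 and -0.0135 m and y of spool_center in the frame of tray between 0.048 and 0.09 m) or (x of spool_center in the frame of tray between -0.0555 and -0.0135 m and y of spool_center in the frame of tray between -0.09 and -0.048 m) or (x of spool_center in the frame of tray between 0.0135 and 0.0555 m and y of spool_center in the frame of tray between -0.021 and 0.021 m)) and z of spool_center in the frame of tray between 0.019 and 0.031 m and angle between each of spool_center, spool_a_center, spool_b_center's own z axis and vertical below 0.17 rad and linear speed of spool below 0.02 m/s and angular speed of spool below 0.2 rad/s and horizontal distance between spool_center and spool_a_center above 0.04 m and horizontal distance between spool_center and spool_b_center above 0.04 m); the robot touches nothing.
It fails at once if a spool already in the tray is pushed or lifted more than 12 mm from its place (distance of any of spool_a_center, spool_b_center from where it was at the start of the episode above 0.012 m).
It also fails if it takes over 35 s, if anything falls off the work surface, if the arm or the gripper's body presses on something with over 40 N, if the wrist force passes 120 N, or if a joint passes its speed limit or range.

### The arm

A 6-joint arm with a two-finger parallel gripper is mounted at the origin on the work surface; the furniture and walls round the work are solid. World frame = base frame: x ahead of the robot, y to its left, z up, the work surface at z = 0. Lengths are in m, angles in degrees, forces in N, time in s.
With the tool pointing down it reaches from about 0.425 to 1.125 m from the base axis. Payload 14.9 kg.
Tool frame: the origin (TCP) lies midway between the tips of the shut fingers; the grasp point (between the pads) lies 19 mm behind it; z points along the fingers, y is the line along which they close (so a half turn about z gives the same grasp; the last joint's range is limited). The gripper opens to 91 mm and grips with 3 to 60 N. Pads are 32 mm wide; open, the fingers measure 118 mm over their backs; the gripper's body (76 mm by 178 mm) begins 60 mm behind the grasp point.
Start: joints at [65.529, 21.709, 99.362, -0, 58.929, -1.908], TCP at [0.269, 0.646, 0.214] pointing down, gripper open.
Joint ranges: [-158.91, 158.91], [-42.39, 125.64], [0.06, 152.35], [-60.88, 240.88], [17.5, 164.5], [-176.32, 176.32]. Speed limits (degrees/s): [108.29, 108.29, 136.94, 180, 180, 180].

### API

Orientations are given as a 3x3 rotation matrix whose columns are the frame's x, y, z axes.
In Python, from plant import ctrl gives the robot as it stands.
- The arm moves only by the shell command python3 -m handwheel 'ROWS' [FORCE]. ROWS is a JSON object of lists of equal length, an entry for each row: "slide": the shift along the world's x, y, z in mm, a list of three; "angular": the turn, a rotation vector about the world's x, y, z in degrees, a list of three; "claw": the closure, from 0 (fully open) to 1 (shut). A call has 1 to 20 rows; each row is the pose to reach, as a shift and turn from the pose commanded when the call began; what a row does not reach only later rows make up. A row lasts 1/10 s, in which the tool goes at most 50 mm and 8.59 degrees, less where a joint would pass 70% of its speed; a pose out of reach is approached as far as the arm can. A call with a gripper value outside its range is refused whole. The fingers move at their own pace and stop on an object; FORCE is the grip in N (left out, the last holds). Time passes only in rows, so rows that repeat a pose let the fingers close. It gives the time, the measured TCP pose, the force, the opening and the grip force at its end, in the units of the state.
- ctrl.state(): the state, without advancing time (a new reading comes with each control period).
- ctrl.read_camera(name): name is "scene" or "top" or "wrist"; returns a dict with "img" (480x640x3 uint8, red, green, blue), "fx", "fy", "cx", "cy" (pixels), "R" (3x3) and "t" (3): a world point X has camera coordinates R X + t. Camera axes: x right, y down, z forward; pixel columns grow to the right and rows downward; lengths in m; the calibration is good to about 2 mm. The wrist camera is an equidistant fisheye: a pixel r from the principal point sees the ray r / f radians off the axis. A picture is of the moment at which its call begins. There is no depth.
- ctrl.job_done(): hands the job in; it is judged then, once.
The state is a dict: "clock": time; "joint_pos": joint angles; "qd": joint speeds; "tau": joint torques, N m; "ee_pos": TCP position; "orientation": TCP orientation; "ft_force": force on the tool from outside, world axes, zero at the start; "moment": the same for the moment, N m; "gripper_width": opening from 0.0 (shut) to 1.0 (fully open); "gripper_force": force on a finger pad.
Only numpy, scipy, OpenCV 4.12 (cv2) and the standard library are available. Lean on these libraries where they do the work, as an engineer would, in place of code of your own. Each camera call takes 0.05 s, during which the arm holds its last target. There are 200 camera calls.

## Working session

There is one attempt and no reset: what is moved stays moved. The work goes in short steps, Python scripts to look and compute and a shell command to move; the robot and the scene stay as the last step left them, time stands still between calls to the robot, and variables do not carry over. Pictures are saved under pics/ and viewed, at most 10 in all, crops included, and the job is handed in when it is done.

```bash
mkdir -p pics
cat > h.py <<'E'
import numpy as np, cv2
from plant import ctrl
def grab(n,f):
    c=ctrl.read_camera(n); cv2.imwrite(f,c["img"][:,:,::-1]); np.savez(f[:-3]+"npz",**c); return c
def ray(c,u,v,z):
    R=np.array(c["R"]);t=np.array(c["t"]); d=R.T@np.array([(u-c["cx"])/c["fx"],(v-c["cy"])/c["fy"],1]); o=-R.T@t
    return o+d*(z-o[2])/d[2]
E
python3 - <<'E'
from h import *
for n in("top","scene"):
    c=grab(n,f"pics/{n}0.png"); print(n,c["fx"],c["cx"],c["cy"],np.round(-np.array(c["R"]).T@c["t"],3),np.round(c["R"],2).tolist())
s=ctrl.state();print(s["clock"],s["ee_pos"],s["orientation"])
E
```

```text
top 487.5226852132254 315.72298259236146 238.49525171057832 [ 0.335 -0.026  0.874] [[-0.0, -1.0, -0.0], [-0.98, 0.0, -0.21], [0.21, 0.0, -0.98]]
scene 514.4286594512704 317.3156426681398 243.45409337270507 [0.066 0.463 0.544] [[-0.73, -0.68, -0.01], [-0.41, 0.44, -0.8], [0.55, -0.58, -0.6]]
0.1 [0.26844587 0.64610022 0.21336016] [[-9.23468301e-01  3.83674537e-01 -3.83053991e-04]
 [ 3.83674728e-01  9.23467868e-01 -8.94300794e-04]
 [ 1.06176092e-05 -9.72826570e-04 -9.99999527e-01]]
```

View pics/top0.png

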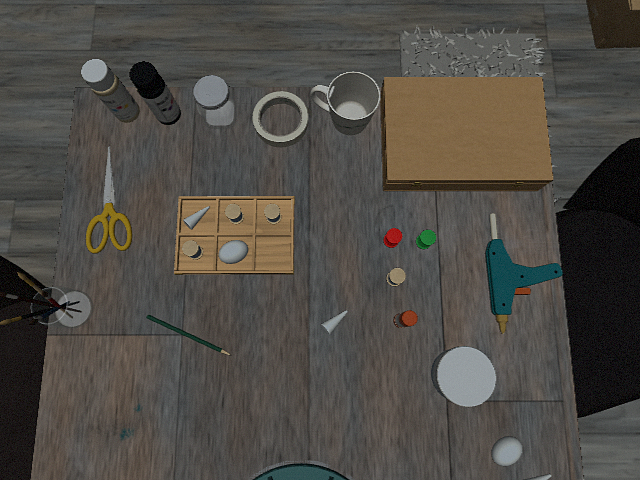

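View pics/scene0.png

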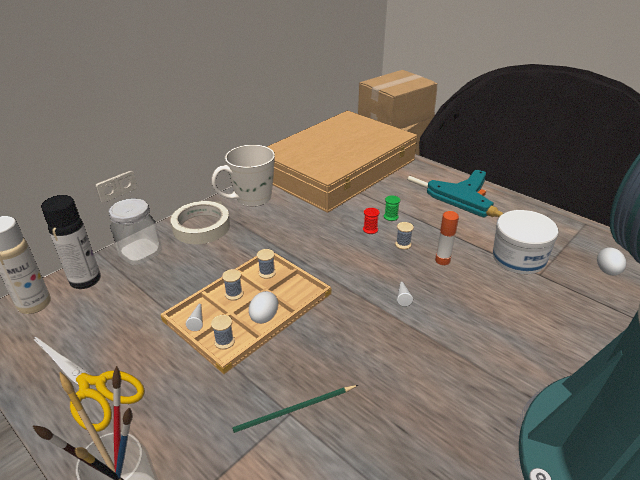

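Both views agree. The tray spans about (176–294, 197–273) in the top view, and its only empty compartment is near right, at about (275,253). The loose spool is at (397,276), with the red and green look-alikes at (393,238) and (427,239) and a glue stick at (407,318).

Run:
```python
from h import *
c=dict(np.load("pics/top0.npz")); im=c["img"]; hsv=cv2.cvtColor(im,cv2.COLOR_RGB2HSV)
m=cv2.inRange(hsv,(8,50,120),(28,200,255))
def comps(x0,y0,x1,y1,mask):
    n,l,s,ce=cv2.connectedComponentsWithStats(mask[y0:y1,x0:x1]); return [(s[i],ce[i]+[x0,y0]) for i in range(1,n) if s[i][4]>40]
for s,ce in comps(380,262,415,292,m): print("spool",s,ce,ray(c,*ce,0.04))
sub=np.zeros_like(m); sub[185:285,165:305]=m[185:285,165:305]
sub=cv2.morphologyEx(sub,cv2.MORPH_CLOSE,np.ones((5,5)))
k=max(cv2.findContours(sub,0,2)[0],key=cv2.contourArea)
q=cv2.approxPolyDP(cv2.convexHull(k),6,True)[:,0]; P=np.array([ray(c,*p,0.016) for p in q]); print(q.tolist(),P.round(4).tolist())
if len(P)==4: print("tray ctr",P.mean(0),[np.linalg.norm(P[i]-P[i-1]).round(4) for i in range(4)])
print("compartment",ray(c,275,253,0.005))
for n,p in(("red",(393,237)),("green",(428,237)),("glue",(409,318))): print(n,ray(c,*p,0.04 if n!="glue" else 0.09))
s=comps(225,200,245,225,m)
for a,z in((232,211),(272,210),(190,247)): print("tray spool",ray(c,a,z,0.045))
```

```text
spool [  7   6  18  18 219] [396.30593607 275.9543379 ] [ 0.44794898 -0.16434949  0.04      ]
[[293, 196], [292, 272], [174, 273], [179, 196]] [[0.599, 0.016, 0.016], [0.4584, 0.0165, 0.016], [0.4568, 0.2258, 0.016], [0.5992, 0.2252, 0.016]]
tray ctr [0.52836868 0.12086629 0.016     ] [np.float64(0.2092), np.float64(0.1406), np.float64(0.2093), np.float64(0.1424)]
compartment [0.49474602 0.0481626  0.005     ]
red [ 0.5165822 -0.1609966  0.04     ]
green [ 0.51652003 -0.2222659   0.04      ]
glue [ 0.3739253  -0.17386702  0.09      ]
tray spool [0.56264683 0.12173122 0.045     ]
tray spool [0.56439539 0.05130654 0.045     ]
tray spool [0.49810853 0.19227774 0.045     ]
```

Sizes check: tray 209×142 mm (given 212×143), three filled tray spools where expected. The loose spool is at (0.448,-0.164), and the target is (0.494,0.052). Next I move above the spool, keeping outside the inner reach limit, and turn so the jaws close along y.

```bash
python3 -m handwheel '{"slide":[[23,-35,0],[46,-70,0],[69,-105,0],[92,-140,0],[115,-175,0],[138,-210,0],[161,-245,0],[184,-280,0],[207,-315,0],[230,-350,0],[226,-396,0],[222,-442,0],[218,-488,0],[213,-534,0],[208,-580,0],[203,-626,0],[198,-672,0],[192,-718,0],[186,-764,0],[180,-810,0]],"angular":[[0,0,2],[0,0,4],[0,0,6],[0,0,8],[0,0,10],[0,0,12],[0,0,14],[0,0,16],[0,0,18],[0,0,20],[0,0,22.6],[0,0,22.6],[0,0,22.6],[0,0,22.6],[0,0,22.6],[0,0,22.6],[0,0,22.6],[0,0,22.6],[0,0,22.6],[0,0,22.6]],"claw":[0,0,0,0,0,0,0,0,0,0,0,0,0,0,0,0,0,0,0,0]}' 20
python3 -m handwheel '{"slide":[[0,0,-40],[0,0,-80],[0,0,-80],[0,0,-80]],"angular":[[0,0,0],[0,0,0],[0,0,0],[0,0,0]],"claw":[0,0,0,0]}'
python3 - <<'E'
from h import *
c=grab("wrist","pics/w1.png"); print(c["fx"],c["cx"],c["cy"],np.round(-np.array(c["R"]).T@c["t"],3),np.round(c["R"],2).tolist())
s=ctrl.state();print(s["joint_pos"],np.round(s["orientation"],3).tolist())
E
```

```text
clock: 2.1
ee_pos: [0.4478, -0.1653, 0.214]
orientation: [[-1.0, -0.001, 0.0], [-0.001, 1.0, -0.0], [-0.0, -0.0, -1.0]]
ft_force: [1.0, 0.4, 0.2]
gripper_width: 1.0
gripper_force: 0.0
clock: 2.5
ee_pos: [0.4484, -0.1634, 0.1343]
orientation: [[-1.0, -0.001, -0.002], [-0.001, 1.0, 0.001], [0.002, 0.001, -1.0]]
ft_force: [-0.0, -1.0, 0.5]
gripper_width: 1.002
gripper_force: 0.0
371.64829954431775 319.77271591596053 240.66835789964438 [ 0.372 -0.164  0.305] [[-0.0, 1.0, 0.0], [0.96, 0.0, 0.28], [0.28, 0.0, -0.96]]
[-2.28002448e+01  8.60061864e+00  1.26742903e+02  2.58636460e-04
  4.46135439e+01 -1.12865719e+02] [[-1.0, -0.001, 0.001], [-0.001, 1.0, -0.0], [-0.001, -0.0, -1.0]]
```

View pics/w1.png

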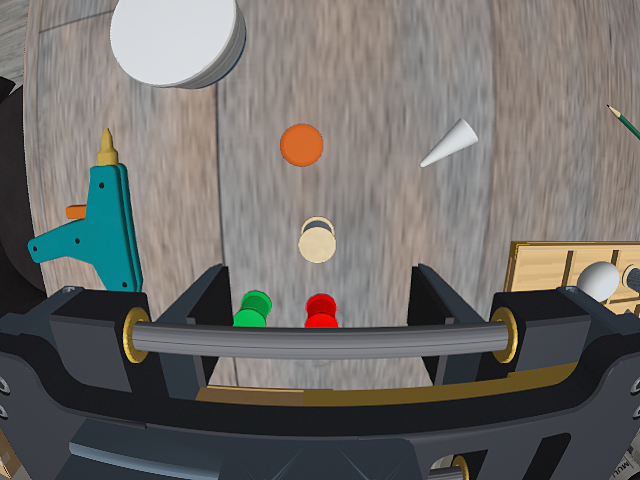

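The wrist view shows the loose spool's top at (317,244) between the open fingers. The red and green spools are clear at (321,308) and (255,308), and the glue stick at (302,145) stands away from the fingers.

```bash
cat >> h.py <<'E'
def fray(c,u,v,z):
    a=np.array([u-c["cx"],v-c["cy"]]);r=np.hypot(*a);th=r/c["fx"];R=np.array(c["R"]);o=-R.T@c["t"]
    d=R.T@np.r_[a/r*np.sin(th),np.cos(th)]; return o+d*(z-o[2])/d[2]
E
python3 - <<'E'
from h import *
c=dict(np.load("pics/w1.npz")); hsv=cv2.cvtColor(c["img"],cv2.COLOR_RGB2HSV)
m=cv2.inRange(hsv,(10,50,150),(28,200,255)); m=cv2.morphologyEx(m,cv2.MORPH_OPEN,np.ones((9,9)))
n,l,s,ce=cv2.connectedComponentsWithStats(m[210:275,285:350])
for i in range(1,n):
    if s[i][4]>100:
        p=ce[i]+[285,210]; print(s[i],p,fray(c,*p,.04), fray(c,p[0]-s[i][2]/2,p[1],.04)[1]-fray(c,p[0]+s[i][2]/2,p[1],.04)[1])
E
```

```text
[  14   18   37   34 1055] [316.90521327 244.42369668] [ 0.45031485 -0.16600194  0.04      ] -0.027546570334756798
```

The disc measures 27.5 mm, against 28 mm given, and the spool is at (0.450,-0.166). I descend and grip.

```bash
python3 -m handwheel '{"slide":[[2,-2,-30],[2,-2,-60],[2,-2,-85],[2,-2,-105],[2,-2,-117],[2,-2,-117],[2,-2,-117],[2,-2,-117],[2,-2,-117],[2,-2,-117],[2,-2,-117],[2,-2,-117],[2,-2,-117],[2,-2,-117],[2,-2,-117],[2,-2,-117]],"angular":[[0,0,0],[0,0,0],[0,0,0],[0,0,0],[0,0,0],[0,0,0],[0,0,0],[0,0,0],[0,0,0],[0,0,0],[0,0,0],[0,0,0],[0,0,0],[0,0,0],[0,0,0],[0,0,0]],"claw":[0,0,0,0,0,0,0.8,0.8,0.8,0.8,0.8,0.8,0.8,0.8,0.8,0.8]}' 12
```

```text
clock: 4.15
ee_pos: [0.4506, -0.1656, 0.0169]
orientation: [[-1.0, -0.001, -0.0], [-0.001, 1.0, 0.0], [0.0, 0.0, -1.0]]
ft_force: [-0.4, -0.6, -0.0]
gripper_width: 0.301
gripper_force: 12.0
```

Gripped, with the opening at about 27.4 mm. Next: lift, carry, and look from above the compartment.

```bash
python3 -m handwheel '{"slide":[[0,0,20],[0,0,50],[0,0,80],[5,20,90],[10,50,90],[16,80,90],[22,110,90],[28,140,90],[34,170,90],[39,195,90],[43,210,90],[43,218,90],[43,218,90],[43,218,90]],"angular":[[0,0,0],[0,0,0],[0,0,0],[0,0,0],[0,0,0],[0,0,0],[0,0,0],[0,0,0],[0,0,0],[0,0,0],[0,0,0],[0,0,0],[0,0,0],[0,0,0]],"claw":[0.8,0.8,0.8,0.8,0.8,0.8,0.8,0.8,0.8,0.8,0.8,0.8,0.8,0.8]}'
python3 - <<'E'
from h import *
c=grab("wrist","pics/w2.png")
E
```

```text
clock: 5.55
ee_pos: [0.4933, 0.052, 0.1068]
orientation: [[-1.0, -0.001, -0.0], [-0.001, 1.0, -0.0], [0.0, -0.0, -1.0]]
ft_force: [0.5, -0.5, -0.9]
gripper_width: 0.303
gripper_force: 12.0
```

View pics/w2.png

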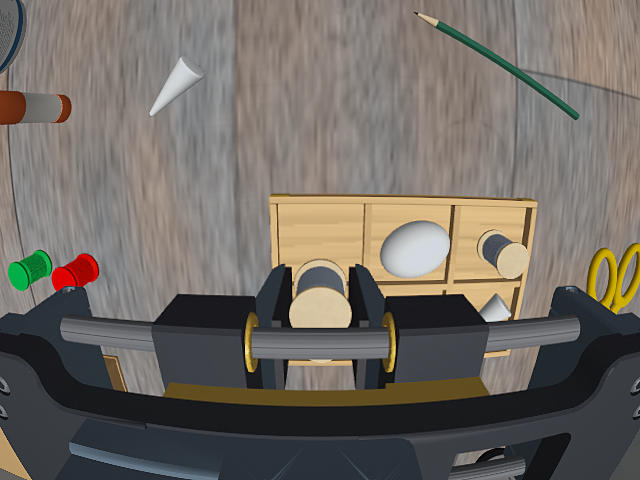

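The spool is held upright at (320,300), above the empty near-right compartment. The tray's near corners are at (271,196) and (537,200), which give a second fix on the tray.

Run:
```python
from h import *
c=dict(np.load("pics/w2.npz"))
a=fray(c,271,196,.016);b=fray(c,537,200,.016);print(a,b,np.linalg.norm(a-b))
y=(b-a)/np.linalg.norm(b-a); x=np.array([y[1],-y[0],0]); print("target",a+37*x/1000+37*y/1000, "compartment inner corner wall (366,204)",fray(c,366,204,.016))
```

```text
[0.45822639 0.01653784 0.016     ] [0.45722746 0.22604386 0.016     ] 0.20950840391395756
target [0.49504955 0.05371383 0.016     ] compartment inner corner wall (366,204) [0.46400126 0.08459161 0.016     ]
```

The second fix agrees within 2 mm. I lower, release with a partial opening to stay off the egg, and retreat upward.

```bash
python3 -m handwheel '{"slide":[[1,1,-25],[1,1,-50],[1,1,-65],[1,1,-75],[1,1,-80],[1,1,-83],[1,1,-85],[1,1,-85],[1,1,-85]],"angular":[[0,0,0],[0,0,0],[0,0,0],[0,0,0],[0,0,0],[0,0,0],[0,0,0],[0,0,0],[0,0,0]],"claw":[0.8,0.8,0.8,0.8,0.8,0.8,0.8,0.8,0.8]}'
python3 -m handwheel '{"slide":[[0,0,0],[0,0,0],[0,0,0],[0,0,0],[0,0,0],[0,0,0],[0,0,15],[0,0,40],[0,0,80],[0,0,120],[0,-40,140],[0,-80,140],[0,-120,140],[0,-120,140]],"angular":[[0,0,0],[0,0,0],[0,0,0],[0,0,0],[0,0,0],[0,0,0],[0,0,0],[0,0,0],[0,0,0],[0,0,0],[0,0,0],[0,0,0],[0,0,0],[0,0,0]],"claw":[0.45,0.45,0.45,0.45,0.45,0.45,0.45,0.45,0.45,0.45,0.45,0.45,0.45,0.45]}'
python3 - <<'E'
from h import *
c=grab("scene","pics/s3.png"); c=grab("top","pics/t3.png")
a=cv2.imread("pics/s3.png")[200:400,130:360];b=cv2.imread("pics/t3.png")[170:290,150:320]
cv2.imwrite("pics/c3.png",np.hstack([cv2.resize(a,(400,348)),cv2.resize(b,(400,348))]))
E
```

```text
clock: 6.5
ee_pos: [0.4949, 0.0535, 0.0224]
orientation: [[-1.0, -0.001, 0.001], [-0.001, 1.0, 0.0], [-0.001, 0.0, -1.0]]
ft_force: [0.4, -0.2, -0.8]
gripper_width: 0.303
gripper_force: 12.0
clock: 7.9
ee_pos: [0.4947, -0.0698, 0.1623]
orientation: [[-1.0, 0.002, 0.001], [0.002, 1.0, -0.001], [-0.001, -0.001, -1.0]]
ft_force: [0.3, 0.7, -0.3]
gripper_width: 0.556
gripper_force: 0.0
```

View pics/c3.png

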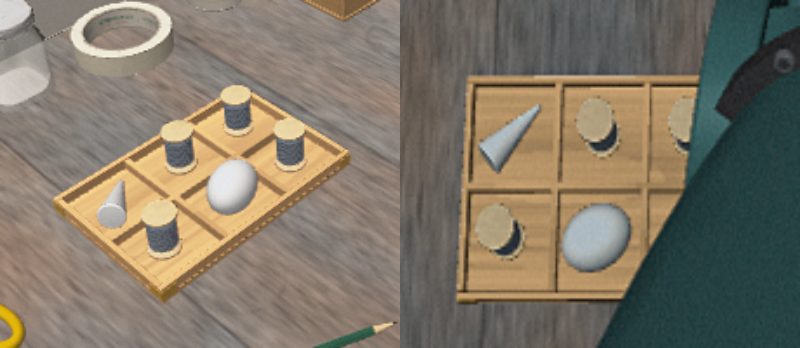

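The scene crop shows the placed spool upright in the near-right compartment (about (290,145) in the crop). The other spools are undisturbed, and the gripper is clear and empty.

```bash
python3 -c "
from plant import ctrl
print(ctrl.job_done())"
```

```text
the job is handed in; nothing more can be done
None
```

I stood the loose spool upright in the tray's near-right compartment and let go of it; the last camera picture shows the other spools undisturbed, and I handed the job in at about 8 s (no verdict was returned).

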